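# Post a packed carton through the drop chute's flap

## Task

The packed white carton on the feed shelf is ready for dispatch: with the fingertips, push it along the shelf and in through the chute's flap, which it swings open ahead of it, until it tips over the inner edge and lies in the blue tote behind; then draw the fingers back out so that the flap falls fully shut. Only push the carton: do not lift it or tip it over on the shelf, and leave the tape gun, card box, drinking glass and red basket where they are.

Things in the scene. Friction and masses are not known exactly. Their poses are not given: they have to be found in the camera images.
- chute: Bench drop chute, fixed, green and bare steel sheet. Origin at table level under the middle of the opening, in the front plate's mid-plane; x points inward (the way the carton travels), y across, z up. Feed shelf: flat, top at z = 160 mm, x -200 to +50 mm, 340 mm wide, with rails 20 mm high, 6 mm thick along both sides in front of the plate, none at its front end.
- opening (a point): Middle of the bottom of the opening, on the shelf, in the mid-plane of the front plate (chute frame 0, 0, 160 mm); axes as the chute. The plate is 6 mm thick, 340 mm wide, its top 90 mm above this point; its one opening is 130 mm wide (65 to either side) and 68 mm high. Behind it a hood, 120 mm deep: clear roof 90 mm above the shelf, side cheeks 205 mm apart.
- shelf_edge (a point): Middle of the shelf's straight inner edge, 50 mm behind the front plate's mid-plane (chute frame 50, 0, 160 mm); axes as the chute. From here a 58 degree ramp runs down to chute x = 104, z = 74 mm, over the near rim of the tote. A carton pushed until its middle passes this edge tips and slides down by itself.
- flap (a joint): Angle of the yellow plastic flap (rad): 0 hanging shut, growing as its lower edge swings inward and up, at most 1.6. It cannot swing out towards the shelf. Free level hinge along the top of the opening (chute frame x = 4, z = 232 mm); 40 g, about 0.2 N at its lower edge holds it up; it falls shut by its own weight in under a second.
- flap_edge (a point): Middle of the flap's lower edge. The flap is 136 mm wide, 69 mm high, 3 mm thick and hangs just behind the front plate, its lower edge 3 mm above the shelf when shut (chute frame x = 8, z = 163 mm).
- carton: Closed white carton with brown tape band and a label, 100 mm long (its x), 70 mm wide (its y), 35 mm high, 130 to 250 g. Origin at the centre of its underside. Starts flat on the feed shelf in front of the flap, its middle 78 to 100 mm before the plate's mid-plane and up to 50 mm to either side of the opening's middle, turned up to 0.3 rad from the chute's x.
- tote_rim (a point): Middle of the near rim of the blue tote behind the chute (chute frame 99, 0, 73 mm); axes as the chute. The tote is fixed to the chute, square to it: open-topped, 200 mm along x (chute x 97 to 297 mm), 300 mm across, 70 mm high outside, walls 4 mm; inner floor 66 mm below this point.
- tape_gun: Bystander: hand tape dispenser with red frame, brown roll and black handle, 190 mm long, 55 mm wide, 92 mm high, standing on the table. Origin at its underside, below the rear of the roll.
- card_box: Bystander: grey card-index box with paper cards, 80 x 110 mm, 130 mm high at the back. Origin at the centre of its underside.
- glass_cup: Bystander: empty drinking glass, 68 mm across, 110 mm high. Origin at the centre of its underside.
- basket: Bystander: empty red plastic basket, 220 x 150 mm, 70 mm high. Origin at the centre of its underside.
Not all that is in view belongs to the job. What is meant by the carton is not green, and is the larger of those in its own colour.

How it is judged (in metres and radians):
On the way:
1. the carton is in the opening, on the shelf, with the flap swung open over it (value of joint flap above 0.5 rad and x of carton in the frame of chute between -0.05 and 0.06 m and z of carton in the frame of chute above 0.14 m), for 0.05 s.
At the end, for the whole second after the job is handed in: The carton lies at rest in the blue tote (its origin within the tote's outline and below its rim, either way up) and the flap hangs shut (under 0.05 rad) (x of carton in the frame of chute between 0.1 and 0.295 m and y of carton in the frame of chute between -0.148 and 0.148 m and z of carton in the frame of chute below 0.075 m and linear speed of carton below 0.02 m/s and value of joint flap below 0.05 rad); the robot touches nothing.
It fails at once if the carton is lifted more than 20 mm off the shelf (z of carton in the frame of chute above 0.18 m).
It fails at once if the carton is tipped up by more than 0.5 rad while on the feed shelf in front of the opening (angle between carton's own z axis and vertical above 0.5 rad and x of carton in the frame of chute below 0 m).
It fails at once if a bystander (tape gun, card box, glass or basket) is moved by more than 30 mm or knocked over (distance of any of tape_gun, card_box, glass_cup, basket from where it was at the start of the episode above 0.03 m or angle between any of tape_gun, card_box, glass_cup, basket's own z axis and vertical above 0.3 rad).
It also fails if it takes over 51 s, if anything falls off the work surface, if the arm or the gripper's body presses on something with over 40 N, if the wrist force passes 120 N, or if a joint passes its speed limit or range.

## Robot

A 6-joint arm with a two-finger parallel gripper is mounted at the origin on the work surface. World frame = base frame: x ahead of the robot, y to its left, z up, the work surface at z = 0. Lengths are in mm, angles in rad, forces in N, time in s.
With the tool pointing down it reaches from about 150 to 775 mm from the base axis. Payload 6.1 kg.
Tool frame: the origin (TCP) lies midway between the tips of the shut fingers; the grasp point (between the pads) lies ctrl.tcp_to_grasp behind it (ctrl.tcp_to_grasp is the distance from the TCP to the grasp point, in mm); z points along the fingers, y is the line along which they close (so a half turn about z gives the same grasp; the last joint's range is limited). The gripper opens to 85 mm and grips with 20 to 120 N. Pads are 22 mm wide; open, the fingers measure 114 mm over their backs; the gripper's body (76 mm by 85 mm) begins 54 mm behind the grasp point. The pads swing forward as they close: fully open they stand 13 mm farther back than shut.
Start: joints at [0, 0.126, -0.04, 1.405, 0, 1.571], TCP at [524.984, -0, 231.295] pointing down, gripper open.
Joint ranges: [-2.72, 2.72], [-0.95, 1.95], [-1.27, 1.35], [-1.78, 2.02], [-1.46, 1.47], [-3.14, 3.14]. Speed limits (rad/s): [2.39, 2.39, 3.01, 3.14, 3.14, 3.14].

## Interface

Orientations are given as a unit quaternion [x, y, z, w].
In Python, from cell import ctrl gives the robot as it stands.
- The arm moves only by the shell command python3 -m creep 'ROWS'. ROWS is a JSON object of lists of equal length, an entry for each row: "slide": the shift along the tool's x, y, z in mm, a list of three; "rot": the turn, a rotation vector about the tool's x, y, z in degrees, a list of three; "claw": the opening in per cent of the stroke, from 0 (shut) to 100 (fully open). In form: {"slide": [[x, y, z], ...], "rot": [[rx, ry, rz], ...], "claw": [claw, ...]}. A call has 1 to 20 rows; each row is the pose to reach, as a shift and turn from the pose commanded when the call began, along the tool's axes at that moment; what a row does not reach only later rows make up. A row lasts 1/10 s, in which the tool goes at most 50 mm and 8.59 degrees, less where a joint would pass 70% of its speed; a pose out of reach is approached as far as the arm can. A call with a gripper value outside its range is refused whole. The fingers move at their own pace and stop on an object; the grip force is fixed at half the most. Time passes only in rows, so rows that repeat a pose let the fingers close. It gives the time, the measured TCP pose, the force, the opening and the grip force at its end, in the units of the state.
- ctrl.read_state(): the state, without advancing time (a new reading comes with each control period).
- ctrl.snapshot(name): name is "scene" or "side" or "wrist"; returns a dict with "image" (384x512x3 uint8, blue, green, red), "intrinsics" (3x3 intrinsics, pixels), "R" (3x3) and "t" (3): a world point X has camera coordinates R X + t. Camera axes: x right, y down, z forward; pixel columns grow to the right and rows downward; lengths in mm; the calibration is good to about 2 mm. The wrist camera is an equidistant fisheye: a pixel r from the principal point sees the ray r / f radians off the axis. A picture is of the moment at which its call begins. There is no depth.
- ctrl.sign_off(): hands the job in; it is judged then, once.
The state is a dict: "time": time; "q": joint angles; "qvel": joint speeds; "joint_efforts": joint torques, N m; "eef_pos": TCP position; "tcp_rot": TCP orientation; "wrist_force": force on the tool from outside, world axes, zero at the start; "torque": the same for the moment, N m; "grip_width": finger opening in mm; "grip_force": force on a finger pad.
Only numpy, scipy, OpenCV 4.12 (cv2) and the standard library are available. Lean on these libraries where they do the work, as an engineer would, in place of code of your own. Each camera call takes 0.05 s, during which the arm holds its last target. There are 200 camera calls.

## Working session

There is one attempt and no reset: what is moved stays moved. The work goes in short steps, Python scripts to look and compute and a shell command to move; the robot and the scene stay as the last step left them, time stands still between calls to the robot, and variables do not carry over. Pictures are saved under pics/ and viewed, at most 10 in all, crops included, and the job is handed in when it is done.

```bash
mkdir -p pics; python3 - <<'E'
from cell import ctrl
import cv2,pickle
d={}
for n in("scene","side","wrist"):
    s=ctrl.snapshot(n);d[n]=s
    cv2.imwrite(f"pics/{n}0.png",s["image"])
pickle.dump(d,open("s0.pkl","wb"))
import numpy as np
cv2.imwrite("pics/a0.png",cv2.resize(d["scene"]["image"],(800,600),interpolation=cv2.INTER_CUBIC))
cv2.imwrite("pics/b0.png",cv2.resize(d["side"]["image"],(800,600),interpolation=cv2.INTER_CUBIC))
s=ctrl.read_state();print(s["eef_pos"],s["tcp_rot"],s["time"],ctrl.tcp_to_grasp)
for n in d:print(n,d[n]["intrinsics"].tolist(),(-d[n]["R"].T@d[n]["t"]).tolist())
E
```

```text
[ 5.24701374e+02 -1.07840833e-02  2.30721528e+02] [ 7.07129911e-01  7.07083403e-01 -4.09340334e-04 -4.27772383e-04] 0.15 18.700000000000003
scene [[382.66495544495706, 0.0, 254.02574828742445], [0.0, 382.66495544495706, 186.92143647392098], [0.0, 0.0, 1.0]] [796.4029310638168, 507.2380049765486, 1077.953960932633]
side [[474.21695052027786, 0.0, 255.4205549369304], [0.0, 474.21695052027786, 194.84890385720342], [0.0, 0.0, 1.0]] [420.04615462557746, -1277.7909450820114, 953.6788885678532]
wrist [[297.3186396354542, 0.0, 256.6471621891859], [0.0, 297.3186396354542, 192.74599887834307], [0.0, 0.0, 1.0]] [524.668005755768, 76.4691365831661, 372.59554135908553]
```

View pics/a0.png

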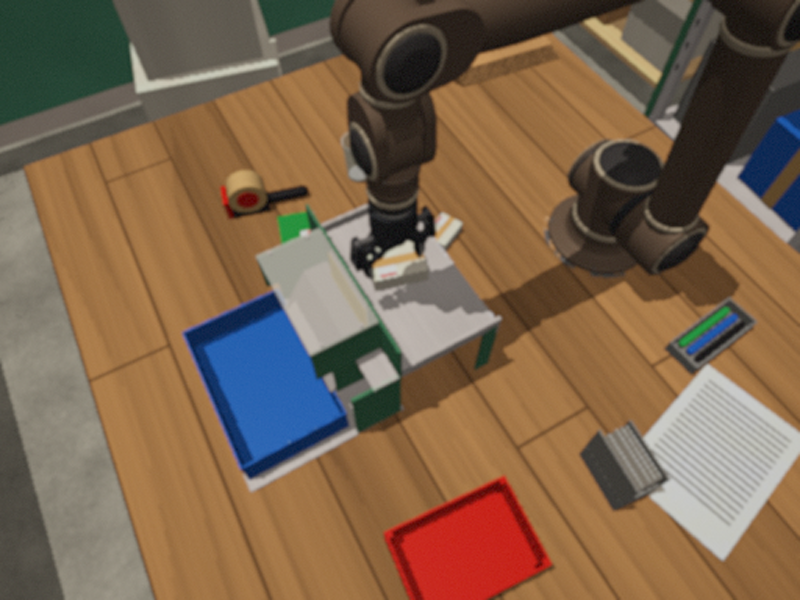

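View pics/b0.png

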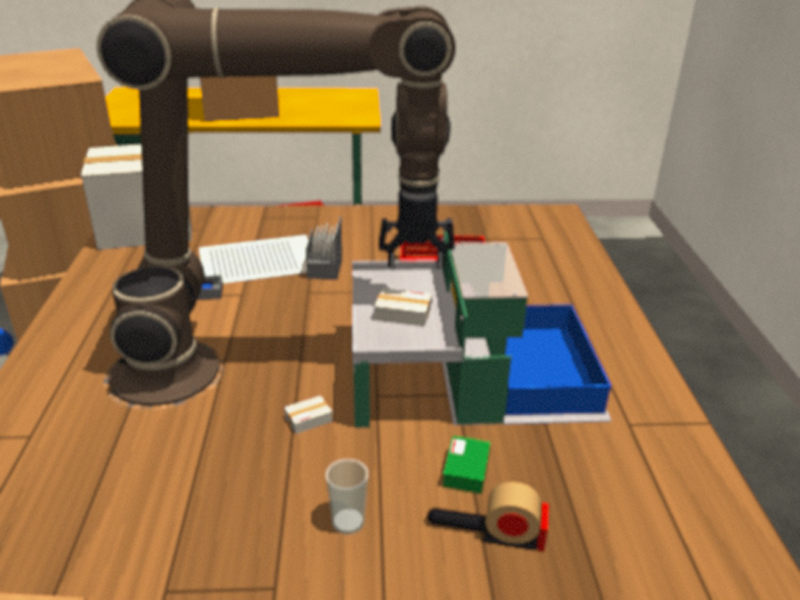

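The scene and side views show the chute facing away from the robot, with its inward x roughly along world +x. The carton is on the shelf at about (403,305) in the side view, and a smaller white carton lies on the table as a decoy. Next I take an enlarged side crop and the wrist view.

```bash
python3 - <<'E'
import cv2
a=cv2.imread("pics/side0.png")[150:275,210:400]
cv2.imwrite("pics/c0.png",cv2.resize(a,(760,500),interpolation=cv2.INTER_CUBIC))
a=cv2.imread("pics/wrist0.png")
cv2.imwrite("pics/w0.png",cv2.resize(a,(800,600),interpolation=cv2.INTER_CUBIC))
E
```

```text
(no output)
```

View pics/c0.png

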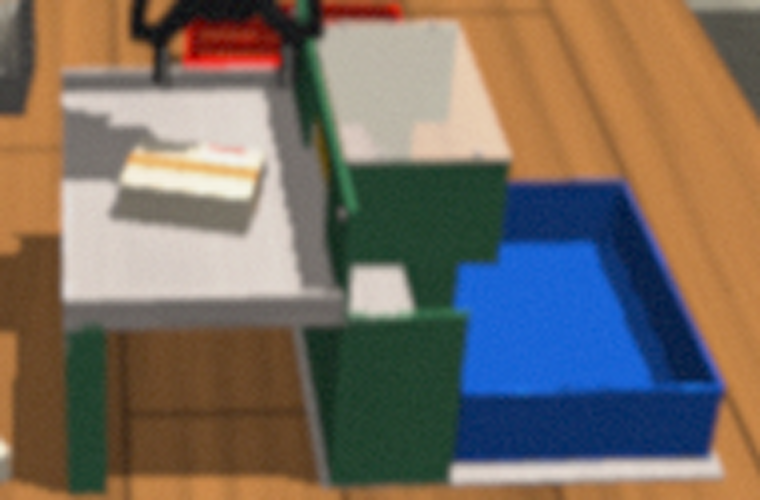

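View pics/w0.png

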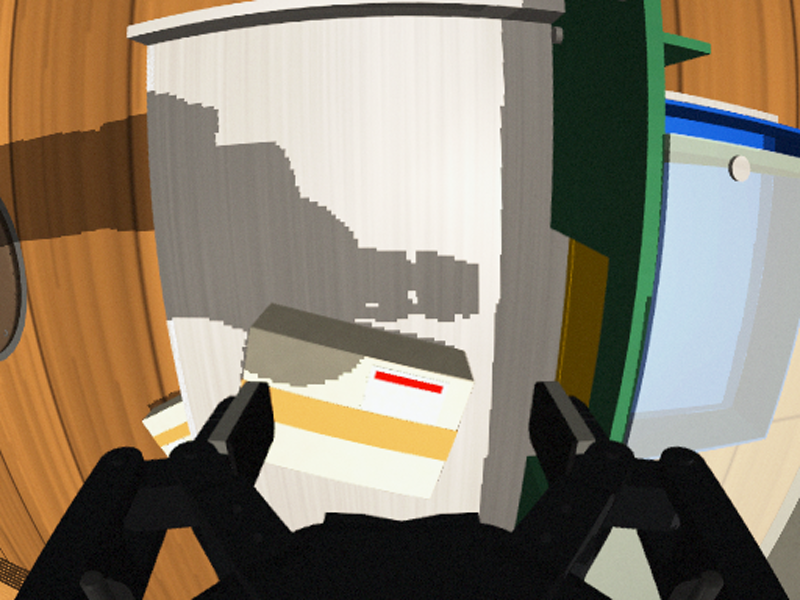

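```bash
cat >h.py <<'E'
import numpy as np,cv2,pickle
def proj(s,P,wrist):
    P=np.atleast_2d(P).astype(float);K=s["intrinsics"];c=P@s["R"].T+np.ravel(s["t"])
    if wrist:
        r=np.hypot(c[:,0],c[:,1]);th=np.arctan2(r,c[:,2]);c=np.c_[c[:,:2]/r[:,None]*th[:,None],np.ones(len(c))]
    else: c=c/c[:,2:]
    return c[:,:2]*[K[0,0],K[1,1]]+[K[0,2],K[1,2]]
def tf(p,P):
    c,s=np.cos(p[2]),np.sin(p[2]);P=np.atleast_2d(P).astype(float)
    return np.c_[p[0]+c*P[:,0]-s*P[:,1],p[1]+s*P[:,0]+c*P[:,1],P[:,2]]
E
cat >fit.py <<'E'
from h import *
from scipy.optimize import least_squares as LS
d=pickle.load(open("s0.pkl","rb"))
C=lambda a:np.array(a)/4+[210,150]
W=lambda a:np.array(a)/1.5625
def fit(x0,wp,wo,sp,so):
    f=lambda p:np.r_[proj(d["wrist"],tf(p,wo),1)-W(wp),proj(d["side"],tf(p,so),0)-C(sp)].ravel()
    r=LS(f,x0,loss="soft_l1",x_scale=[10,10,.1]);print(r.x.round(3),r.fun.reshape(-1,2).round(1).tolist());return r.x
ch=fit([620,0,0],[(552,228),(608,258),(147,45)],[(-3,65,160),(-3,65,228),(-200,164,160)],
 [(722,388),(627,182),(63,300),(62,68),(352,210)],[(297,-150,73),(297,150,73),(-200,-170,180),(-200,170,180),(0,-170,250)])
ca=fit([520,-40,-.2],[(270,303),(465,350),(473,380),(247,328),(430,498)],[(-50,35,160),(50,35,160),(50,35,195),(-50,35,195),(50,-35,195)],
 [(133,147),(267,150),(250,197),(122,185),(110,215),(247,235)],[(-50,35,195),(50,35,195),(50,-35,195),(-50,-35,195),(-50,-35,160),(50,-35,160)])
c,s=np.cos(ch[2]),np.sin(ch[2]);v=ca[:2]-ch[:2]
print("carton in chute",c*v[0]+s*v[1],-s*v[0]+c*v[1],ca[2]-ch[2])
E
python3 fit.py
```

```text
[ 5.98855e+02 -1.87850e+01  8.00000e-03] [[-1.2, 0.0], [0.8, 0.5], [-0.1, -0.5], [0.8, -0.4], [-0.7, -1.3], [-0.1, -0.3], [-0.1, -0.2], [0.0, -0.0]]
[ 4.99103e+02 -3.73880e+01 -2.43000e-01] [[-0.8, -0.1], [-0.5, -0.7], [0.8, 0.5], [-0.0, -0.1], [0.3, 1.1], [1.3, -2.9], [-0.8, -0.1], [-0.3, -0.1], [-0.9, -1.0], [2.2, 1.2], [0.1, 0.2]]
carton in chute -99.8994521523397 -17.791862935639415 -0.2508599714074128
```

Chute is at about (599, -19, yaw 0.008) and the carton at (499, -37, yaw -0.24). I'll push with the fingers side by side, pointing forward and down at about 38°. First I retract, rise and turn the wrist.

```bash
python3 -m creep '{"slide":[[0,-30,-30],[-10,-60,-60],[-30,-90,-80],[-30,-110,-80],[-30,-110,-80],[-30,-110,-80],[-30,-110,-80],[-30,-110,-80],[-30,-110,-80],[-30,-110,-80],[-30,-110,-80],[-30,-110,-80]],"rot":[[0,0,8],[0,0,16],[0,0,24],[0,0,32],[0,0,40],[0,0,48],[0,0,56],[0,0,64],[0,0,72],[0,0,80],[0,0,87],[0,0,87]],"claw":[40,40,40,40,40,40,40,40,40,40,40,40]}'; python3 -c "
from cell import ctrl
s=ctrl.read_state();print(s['q'],s['wrist_force'])"
```

```text
time: 1.35
eef_pos: [414.8, -30.0, 311.1]
tcp_rot: [1.0, 0.026, -0.0, -0.0]
wrist_force: [-0.5, -0.4, 0.5]
grip_width: 34.3
grip_force: 0.0
[-7.21643028e-02 -6.59838185e-02 -6.30242330e-02  1.57425358e+00
  1.53385101e-05  3.01734577e+00] [-0.5266241  -0.38366254  0.51933551]
```

```bash
python3 -m creep '{"slide":[[0,0,0],[0,0,0],[0,0,0],[0,0,0],[0,0,0],[0,0,0],[0,0,0],[0,0,0]],"rot":[[0,8,0],[0,16,0],[0,24,0],[0,32,0],[0,40,0],[0,47,0],[0,52,0],[0,52,0]],"claw":[40,40,40,40,40,40,40,40]}'; python3 -c "
from cell import ctrl
from scipy.spatial.transform import Rotation as R
s=ctrl.read_state();print(s['q'],s['wrist_force']);print(R.from_quat(s['tcp_rot']).as_matrix().round(3), R.from_quat(s['tcp_rot']).inv().apply([0,0,-100]).round(1))"
```

```text
time: 2.15
eef_pos: [412.6, -30.0, 308.0]
tcp_rot: [0.899, 0.024, 0.438, -0.011]
wrist_force: [-1.1, 0.3, -0.2]
grip_width: 34.3
grip_force: 0.0
[-0.2286228  -0.80377274 -0.82204287  0.66527959  0.21926961  2.96396675] [-1.10295032  0.28876592 -0.1728603 ]
[[ 0.616  0.053  0.786]
 [ 0.034 -0.999  0.04 ]
 [ 0.787  0.002 -0.616]] [-78.7  -0.2  61.6]
```

```bash
python3 -m creep '{"slide":[[-20,0,16],[-40,0,32],[-60,0,48],[-80,0,64],[-95,0,75],[-104,0,82],[-104,0,82]],"rot":[[-2,0,1.6],[-2,0,1.6],[-2,0,1.6],[-2,0,1.6],[-2,0,1.6],[-2,0,1.6],[-2,0,1.6]],"claw":[40,40,40,40,40,40,40]}'; cat > st.py <<'E'
from cell import ctrl
import cv2,sys
from scipy.spatial.transform import Rotation as R
s=ctrl.read_state();r=R.from_quat(s['tcp_rot']);print(s['time'],s['q'].round(2),s['eef_pos'].round(1),s['wrist_force'].round(1));print(r.as_matrix().round(3),r.inv().apply([[100,0,0],[0,0,100]]).round(1))
if len(sys.argv)>1:
    a=[cv2.resize(ctrl.snapshot("side")["image"][150:275,210:400],(456,300)),cv2.resize(ctrl.snapshot("wrist")["image"],(400,300))]
    cv2.imwrite(sys.argv[1],cv2.resize(cv2.hconcat(a),(800,280)))
E
python3 st.py pics/p1.png
```

```text
time: 2.85
eef_pos: [415.3, -29.8, 177.3]
tcp_rot: [0.9, 0.004, 0.437, -0.002]
wrist_force: [0.4, 0.6, -0.5]
grip_width: 34.2
grip_force: 0.0
2.85 [-0.17 -0.81 -1.11  0.37  0.14  3.03] [415.3 -29.8 177.3] [ 0.4  0.6 -0.5]
[[ 0.619  0.008  0.785]
 [ 0.005 -1.     0.007]
 [ 0.786 -0.    -0.619]] [[ 61.9   0.8  78.5]
 [ 78.6  -0.  -61.9]]
```

View pics/p1.png

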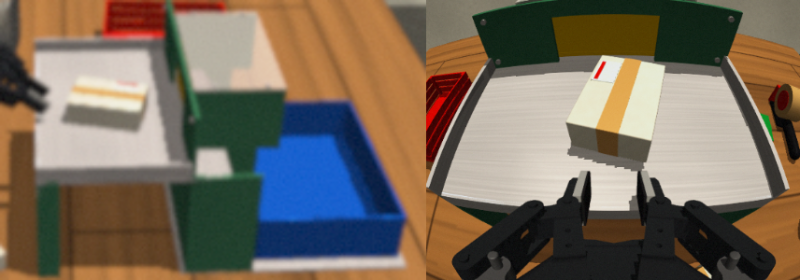

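The wrist view shows both fingers (583,175 and 643,175) right behind the carton's rear face, and the opening straight ahead. Lower by 5 mm and push as far as the plate, squaring the carton.

```bash
python3 -m creep '{"slide":[[-4,0,3],[-0.2,0,7.8],[3.5,0,12.5],[7.2,0,17.2],[10.9,0,21.9],[14.6,0,26.6],[18.3,0,31.3],[22,0,36],[25.7,0,40.7],[29.4,0,45.4],[33.1,0,50.1],[36.8,0,54.8],[36.8,0,54.8]],"rot":[[0,0,0],[0,0,0],[0,0,0],[0,0,0],[0,0,0],[0,0,0],[0,0,0],[0,0,0],[0,0,0],[0,0,0],[0,0,0],[0,0,0],[0,0,0]],"claw":[40,40,40,40,40,40,40,40,40,40,40,40,40]}'; python3 st.py pics/p2.png
```

```text
time: 4.25
eef_pos: [482.0, -29.3, 174.0]
tcp_rot: [0.899, 0.003, 0.438, -0.002]
wrist_force: [0.2, -0.0, 0.7]
grip_width: 34.1
grip_force: 0.0
4.25 [-0.13 -0.61 -1.07  0.2   0.11  3.06] [482.  -29.3 174. ] [ 0.2 -0.   0.7]
[[ 0.616  0.008  0.788]
 [ 0.004 -1.     0.007]
 [ 0.788 -0.001 -0.616]] [[ 61.6   0.8  78.8]
 [ 78.8  -0.1 -61.6]]
```

View pics/p2.png

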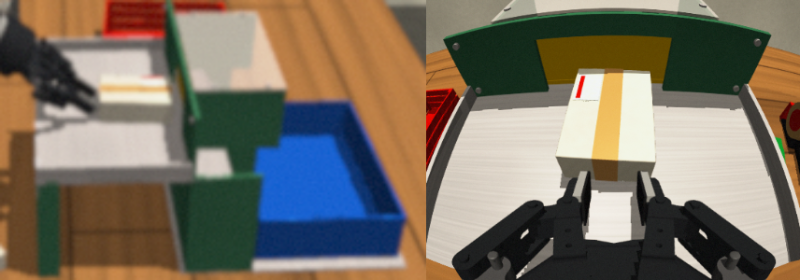

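Now squared: its front edge spans 580–650 px and the opening 540–670, so it will fit. Push it in.

```bash
python3 -m creep '{"slide":[[3.7,0,4.7],[7.4,0,9.5],[11.1,-1,14.2],[14.8,-1,18.9],[18.5,-1,23.6],[22.2,-2,28.4],[25.9,-2,33.1],[29.6,-2,37.8],[33.3,-3,42.6],[37,-3,47.3],[40.7,-3,52],[44.4,-4,56.7],[48.1,-4,61.5],[51.8,-4,66.2],[55.5,-4,70.9],[59.2,-4,75.6],[62.9,-4,80.4],[66.6,-4,85],[66.6,-4,85]],"rot":[[0,0,0],[0,0,0],[0,0,0],[0,0,0],[0,0,0],[0,0,0],[0,0,0],[0,0,0],[0,0,0],[0,0,0],[0,0,0],[0,0,0],[0,0,0],[0,0,0],[0,0,0],[0,0,0],[0,0,0],[0,0,0],[0,0,0]],"claw":[40,40,40,40,40,40,40,40,40,40,40,40,40,40,40,40,40,40,40]}'; python3 st.py pics/p3.png
```

```text
time: 6.25
eef_pos: [590.3, -24.6, 174.8]
tcp_rot: [0.899, 0.003, 0.439, -0.002]
wrist_force: [-0.0, -0.2, 1.0]
grip_width: 34.2
grip_force: 0.0
6.25 [-0.07 -0.33 -0.95  0.04  0.06  3.09] [590.3 -24.6 174.8] [-0.  -0.2  1. ]
[[ 0.615  0.008  0.789]
 [ 0.004 -1.     0.006]
 [ 0.789 -0.    -0.615]] [[ 61.5   0.8  78.9]
 [ 78.9  -0.  -61.5]]
```

View pics/p3.png

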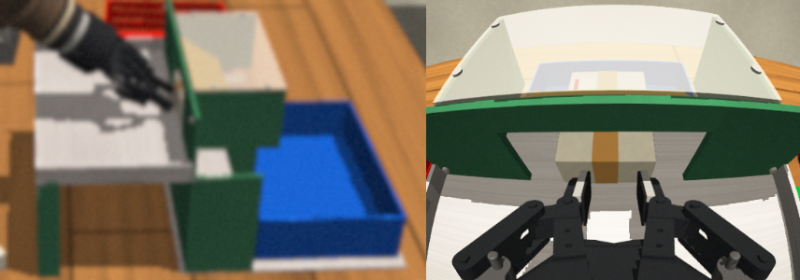

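Carton is in the opening, fingers clear of the edges. Push the last stretch in small steps.

```bash
python3 -m creep '{"slide":[[3.1,0,3.9],[6.2,0,7.9],[9.2,0,11.8],[12.3,0,15.8],[12.3,0,15.8],[12.3,0,15.8],[12.3,0,15.8]],"rot":[[0,0,0],[0,0,0],[0,0,0],[0,0,0],[0,0,0],[0,0,0],[0,0,0]],"claw":[40,40,40,40,40,40,40]}'; python3 st.py pics/p4.png
```

```text
time: 7.05
eef_pos: [609.2, -24.5, 173.8]
tcp_rot: [0.899, 0.003, 0.438, -0.002]
wrist_force: [-0.2, 0.0, 0.1]
grip_width: 34.2
grip_force: 0.0
7.05 [-0.07 -0.28 -0.92  0.02  0.06  3.09] [609.2 -24.5 173.8] [-0.2  0.   0.1]
[[ 0.616  0.008  0.788]
 [ 0.004 -1.     0.006]
 [ 0.788 -0.001 -0.616]] [[ 61.6   0.8  78.8]
 [ 78.8  -0.1 -61.6]]
```

View pics/p4.png

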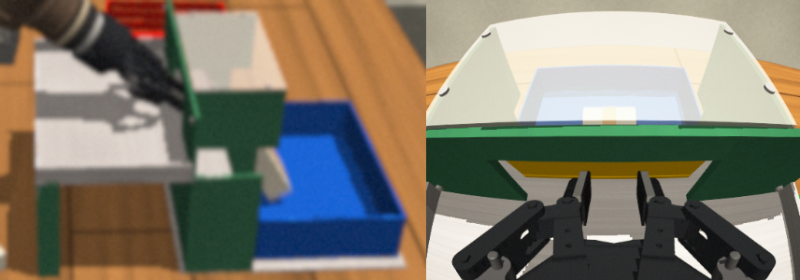

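The carton has tipped and is sliding into the tote (260–290, 170 px), and the flap rests near the fingers. Withdraw straight back along -x.

```bash
python3 -m creep '{"slide":[[-6,0,-8],[-12,0,-16],[-18,0,-24],[-25,0,-32],[-31,0,-40],[-37,0,-48],[-49,0,-63],[-62,0,-79],[-74,0,-95],[-74,0,-95],[-74,0,-95],[-74,0,-95],[-74,0,-95],[-74,0,-95],[-74,0,-95],[-74,0,-95]],"rot":[[0,0,0],[0,0,0],[0,0,0],[0,0,0],[0,0,0],[0,0,0],[0,0,0],[0,0,0],[0,0,0],[0,0,0],[0,0,0],[0,0,0],[0,0,0],[0,0,0],[0,0,0],[0,0,0]],"claw":[40,40,40,40,40,40,40,40,40,40,40,40,40,40,40,40]}'; python3 st.py pics/p5.png; python3 - <<'E'
from cell import ctrl
import cv2
a=cv2.imread("pics/p5.png")
b=cv2.resize(ctrl.snapshot("scene")["image"][110:330,90:370],(400,314))
c=cv2.resize(ctrl.snapshot("side")["image"][180:270,290:380],(400,314))
cv2.imwrite("pics/p6.png",cv2.vconcat([a,cv2.hconcat([b,c])]))
E
```

```text
time: 8.75
eef_pos: [489.1, -25.4, 174.2]
tcp_rot: [0.899, 0.003, 0.438, -0.002]
wrist_force: [0.2, -0.2, 0.4]
grip_width: 34.1
grip_force: 0.0
8.75 [-0.11 -0.59 -1.07  0.19  0.09  3.07] [489.1 -25.4 174.2] [ 0.2 -0.2  0.4]
[[ 0.616  0.008  0.788]
 [ 0.004 -1.     0.006]
 [ 0.788 -0.001 -0.616]] [[ 61.6   0.8  78.8]
 [ 78.8  -0.1 -61.6]]
```

View pics/p6.png

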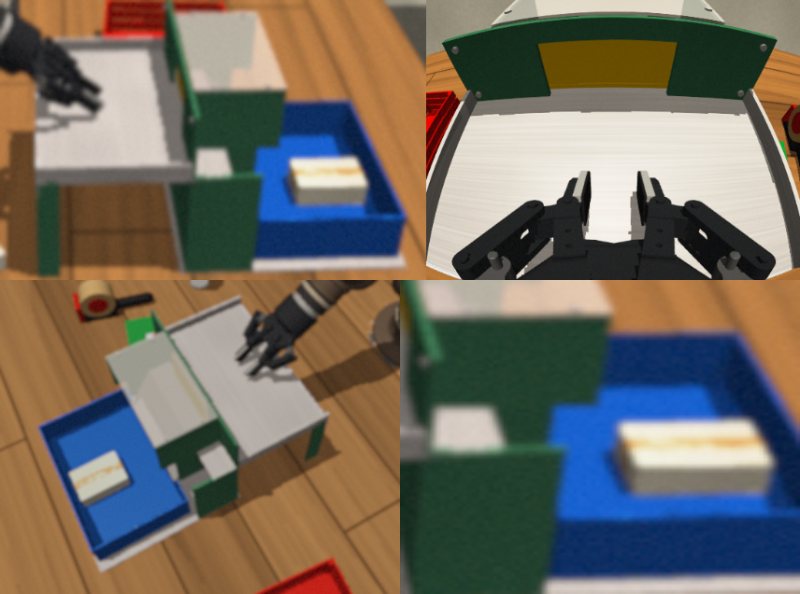

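The carton lies flat in the tote, the flap hangs shut, and the fingers are clear above the shelf with no contact force. Handing in.

```bash
python3 -c "
from cell import ctrl
print(ctrl.sign_off())"
```

```text
the job is handed in; nothing more can be done
None
```

The carton was pushed through the flap and lies flat in the blue tote, the flap hangs shut, no bystander was touched, and the job was handed in at about 9 s of robot time; the hand-in returned no verdict.

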